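# Take the inner pot off the warmer and switch it off

## Robot

A 7-joint arm with a two-finger parallel gripper is mounted at the origin on the work surface. World frame = base frame: x ahead of the robot, y to its left, z up, the work surface at z = 0. Lengths are in m, angles in rad, forces in N, time in s.
With the tool pointing down it reaches from about 0.425 to 1.025 m from the base axis. Payload 9.4 kg.
Tool frame: the origin (TCP) lies between the finger pads; the fingertips stand 22 mm ahead of it and the grasp point (between the pads) lies 3 mm ahead of it (r.tip_extent is the distance from the TCP to the fingertips, in m); z points along the fingers, y is the direction in which the jaws open and shut (so a half turn about z gives the same grasp; the last joint's range is limited). The gripper opens to 93 mm and grips with 3 to 60 N. Pads are 15 mm wide; open, the fingers measure 128 mm over their backs; the gripper's body (75 mm by 188 mm) begins 65 mm behind the grasp point.
Start: joints at [-1.204, 0.599, -0.003, 1.599, 0.002, 0.943, -0.08], TCP at [0.311, 0.655, 0.241] pointing down, gripper open.
Joint ranges: [-2.57, 2.57], [-0.35, 1.97], [-1.29, 1.29], [0.11, 2.56], [-1.05, 4.19], [0.11, 1.86], [-2.63, 2.63]. Speed limits (rad/s): [2.22, 2.22, 3.01, 3.01, 3.14, 3.14, 3.14].

## Interface

Orientations are given as a 3x3 rotation matrix whose columns are the frame's x, y, z axes.
In Python, from rig import r, imaging, ticket gives the robot as it stands. The module is installed in compiled form; this text tells all that it offers.
- The arm moves only by the shell command python3 -m creep 'ROWS' [FORCE]. ROWS is JSON, one flat list of numbers, 5 for each row, row after row: the opening, from 0 (shut) to 1 (fully open), then the shift along the tool's x, y, z in cm, then the turn about the tool's z in degrees. A call has 1 to 8 rows; each row shifts and turns the commanded pose from where the row before left it, along the tool's axes as they then stand; what a row does not reach is not made up. A row lasts 1/10 s, in which the tool goes at most 50 mm and 8.59 degrees, less where a joint would pass 70% of its speed; a pose out of reach is approached as far as the arm can. A call with a gripper value outside its range is refused whole. The fingers move at their own pace and stop on an object; FORCE is the grip in N (left out, the last holds). Time passes only in rows, so rows that do not move let the fingers close. It gives the time, the measured TCP pose, the force and the opening at its end, in the units of the state.
- r.get_state(): the state, without advancing time (a new reading comes with each control period).
- imaging.snapshot(name): name is "side" or "top" or "wrist"; returns a dict with "frame" (420x560x3 uint8, red, green, blue), "mtx" (3x3 intrinsics, pixels), "xyz" and "orientation" of the camera in the world; the wrist camera has in their place "mount" (4x4, takes a point from camera to tool coordinates, whose origin is the TCP and whose axes are the flange's). Camera axes: x right, y down, z forward; pixel columns grow to the right and rows downward; lengths in m; the calibration is good to about 2 mm. A picture is of the moment at which its call begins: read the wrist's pose just before it. There is no depth.
- ticket.close_job(): hands the job in, once; it reports no verdict.
Trained networks look in the newest picture that a camera, given by its name, has taken for a name from the list of things; names that differ only in an ending like _2 or _b are one class to them, and where a whole thing is asked for, a point or a joint stands for the part that bears it (a point fixed in the world has none). Each returns a list of dicts, best first, with "conf" (0 to 1); they miss things now and then, are a little off and sometimes report something else, mostly with a low value. They report only what shows in the picture. A call takes as long as a camera call. They do not tell look-alikes from the thing itself.
- imaging.spot_in(camera, name): "position" ([x, y, z] in m, in world coordinates, good to about 4 mm: the middle of the surface that is visible of it).
The state is a dict: "t": time; "qpos": joint angles; "qvel": joint speeds; "tau": joint torques, N m; "position": TCP position; "tcp_rot": TCP orientation; "contact_force": force on the tool from outside, world axes, zero at the start; "moment": the same for the moment, N m; "width": finger opening in m.
Only numpy, scipy, OpenCV 4.12 (cv2) and the standard library are available. Lean on these libraries where they do the work, as an engineer would, in place of code of your own. Each camera call takes 0.05 s, during which the arm holds its last target.

## Task

The warming is done: lift the small hoop-handled pot out of the larger pot it is nested in and gently stand it upright, wholly on the round cork mat. Turn the warmer's knob fully anticlockwise (seen from above) to its off stop. Leave the larger pot standing where it is on the hotplate, do not disturb the other things on the table, and let go of everything at the end.

Things in the scene. Friction and masses are not known exactly. Their poses are not given: they have to be found in the camera images.
- inner_pot: small open aluminium pot, the top one of the nested pair, standing loose on the larger pot's inner floor: diameter 84 mm (foot 76), rim 85 mm high, wall 3 mm, about 0.24 kg. A fixed hoop handle stands across its mouth: a beech bar, 14 x 14 mm, 90 mm long along the pot's y, centre 140 mm up, on two flat uprights. Origin: centre of its underside, z up
- hoop_grip (a point): centre of the inner pot's beech grip bar, 140 mm above the pot's underside; y runs along the bar, so pinch it from above along x
- outer_pot: larger open aluminium pot, loose on the hotplate: outer diameter 128 mm, 70 mm high, wall 3 mm, inner floor 5 mm above its underside, two small wire ears on its own +x and -x sides (reaching 85 mm from the axis, 52 mm up). Origin: centre of its underside, z up
- warmer: fixed white electric warmer, a flat housing 170 mm (x) by 310 mm (y), top at 50 mm. Origin: centre of its underside. Hotplate towards its own +y end, knob towards its own -y end (centre at y = -110 mm)
- hotplate (a point): centre of the top of the round dark hotplate, 150 mm in diameter, 58 mm above the table
- dial_grip (a point): point on the vertical axis of the warmer's knob at the height to grip it; the knob is a black disc 44 mm in diameter with a raised bar across it (14 mm thick, 42 mm long, top 94 mm above the table, 7 mm above this point), which turns with it (the bar lies along this point's x; pinch it along y)
- dial (a joint): the knob's angle: 0 at the off stop (fully anticlockwise seen from above), growing clockwise to 2.4 rad at full heat; at 0 the bar lies along the warmer's x, in line with the small dark tick on the housing
- cork_mat: fixed round cork mat, 156 mm in diameter, 8 mm thick, on the table. Origin: centre of its underside
- mat_top (a point): centre of the mat's upper face, 8 mm above the table
- tin: bystander: lidded aluminium tin, 84 mm in diameter, 71 mm high; origin under its centre
- bottle: bystander: glass bottle with twist cap, 60 mm in diameter, 170 mm high; origin under its centre
- comb: bystander: pink plastic comb lying flat, 160 mm long (its y), about 46 mm wide, 6 mm thick; origin under its back
- ring_toy: bystander: beech stacking ring toy, 100 mm in diameter, 131 mm high; origin under its centre
- thermometer: bystander: small round dial thermometer lying on its back, 72 mm in diameter, 26 mm high with its little knob; origin under its centre
- cream_jar: bystander: jar, 64 mm in diameter, 50 mm high; origin under its centre
Mind the look-alikes: they are no part of the job. Leave any blue look-alike of the inner_pot alone.

How it is judged:
By the outcome, as a careful person would: the job done as asked, in the order asked, and still so for the second after the job is handed in, with the robot touching nothing.
It also fails if it takes over 61 s, if anything falls off the work surface, if the arm or the gripper's body presses on something with over 40 N, if the wrist force passes 120 N, or if a joint passes its speed limit or range.

## Working session

There is one attempt and no reset: what is moved stays moved. The work goes in short steps, Python scripts to look and compute and a shell command to move; the robot and the scene stay as the last step left them, time stands still between calls to the robot, and variables do not carry over. Pictures are saved under pics/ and viewed, and the job is handed in when it is done.

```bash
mkdir -p pics; cat > h.py <<'E'
from rig import r, imaging, ticket
import numpy as np, cv2
def snap(n,f):
    s=imaging.snapshot(n); cv2.imwrite('pics/'+f,s['frame'][:,:,::-1]); return s
def ray(s,u,v,z):
    K=s['mtx'];R=np.array(s['orientation']);o=np.array(s['xyz'])
    d=R@np.linalg.inv(K)@np.array([u,v,1.]);return o+d*(z-o[2])/d[2]
E
python3 - <<'E'
from h import *
np.set_printoptions(precision=4,suppress=True)
st=r.get_state();print(st['t'],st['position'],st['tcp_rot'],st['width'],r.tip_extent)
for c in ('top','side'):
    s=snap(c,c+'1.png');print(c,s['mtx'],s['xyz'],s['orientation'])
    for n in ['inner_pot','hoop_grip','outer_pot','warmer','hotplate','dial_grip','cork_mat','mat_top','tin','bottle','comb','ring_toy','thermometer','cream_jar']:
        try:print(n,[(np.round(d['position'],3).tolist(),round(d['conf'],2)) for d in imaging.spot_in(c,n)])
        except Exception as e:print(n,e)
print(r.get_state()['t'])
E
```

```text
0.0 [0.3111 0.6544 0.2398] [[-0.9032  0.4293 -0.0005]
 [ 0.4293  0.9032 -0.0015]
 [-0.0002 -0.0015 -1.    ]] 0.0930961326105655 0.022
top [[402.293    0.     272.7634]
 [  0.     402.293  213.9141]
 [  0.       0.       1.    ]] [ 0.4097 -0.0079  1.5315] [[ 0.0285 -0.9937  0.1085]
 [-0.9996 -0.0275  0.0101]
 [-0.0071 -0.1088 -0.994 ]]
inner_pot [([0.372, -0.087, 0.004], 0.84), ([0.594, -0.106, 0.102], 0.6)]
hoop_grip [([0.592, -0.108, 0.105], 0.74)]
outer_pot [([0.607, -0.115, 0.075], 0.7)]
warmer [([0.57, -0.22, 0.049], 0.66)]
hotplate [([0.572, -0.224, 0.049], 0.92), ([0.547, 0.154, 0.011], 0.21)]
dial_grip [([0.592, -0.106, 0.102], 0.75), ([0.546, 0.156, 0.01], 0.64), ([0.562, -0.285, 0.066], 0.55), ([0.528, -0.454, 0.065], 0.32)]
cork_mat [([0.551, 0.155, 0.006], 0.56)]
mat_top [([0.549, 0.154, 0.009], 0.96)]
tin [([0.528, -0.452, 0.069], 0.66)]
bottle [([0.772, -0.109, 0.116], 0.67)]
comb [([0.325, 0.271, 0.006], 0.91), ([0.768, 0.088, 0.048], 0.42), ([0.571, -0.224, 0.048], 0.38)]
ring_toy [([0.77, 0.087, 0.052], 0.6)]
thermometer [([0.332, -0.249, 0.02], 0.66)]
cream_jar [([0.
[... 289 characters left out ...]
.06], 0.9), ([0.586, -0.113, 0.129], 0.65)]
hoop_grip [([0.581, -0.113, 0.137], 0.6), ([0.361, -0.096, 0.06], 0.59)]
outer_pot [([0.56, -0.134, 0.106], 0.86)]
warmer [([0.54, -0.243, 0.051], 0.56)]
hotplate [([0.537, -0.239, 0.049], 0.7)]
dial_grip [([0.55, -0.293, 0.076], 0.79)]
cork_mat [([0.545, 0.147, 0.004], 0.84)]
mat_top [([0.541, 0.148, 0.006], 0.93), ([0.551, -0.295, 0.073], 0.58)]
tin [([0.512, -0.464, 0.071], 0.65)]
bottle [([0.769, -0.124, 0.089], 0.66)]
comb [([0.322, 0.265, 0.007], 0.88), ([0.584, -0.114, 0.135], 0.28)]
ring_toy [([0.762, 0.081, 0.05], 0.8)]
thermometer [([0.328, -0.253, 0.02], 0.67), ([0.551, -0.292, 0.069], 0.23)]
cream_jar [([0.487, 0.448, 0.046], 0.89)]
1.5
```

View pics/top1.png

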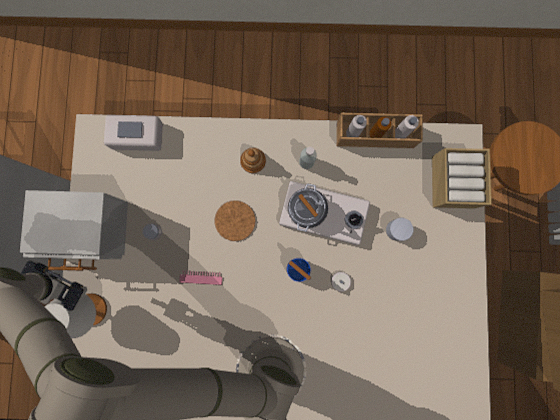

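View pics/side1.png

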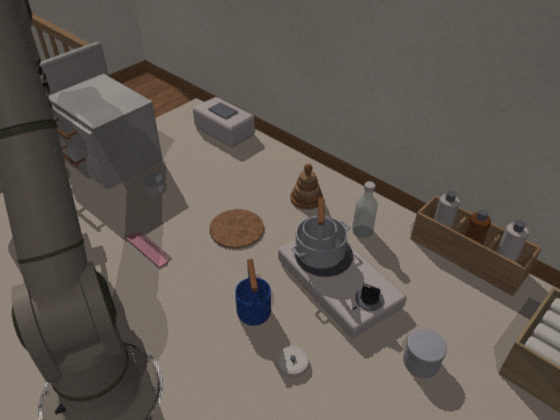

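```bash
python3 - <<'E'
import cv2
a=cv2.imread('pics/top1.png')[150:400,220:460];b=cv2.imread('pics/side1.png')[120:330,220:440]
cv2.imwrite('pics/topz.png',cv2.resize(a[:130,:200],None,fx=4,fy=4,interpolation=cv2.INTER_CUBIC)[:600])
cv2.imwrite('pics/sidez.png',cv2.resize(b,None,fx=3.5,fy=2.8))
E
```

```text
(no output)
```

View pics/topz.png

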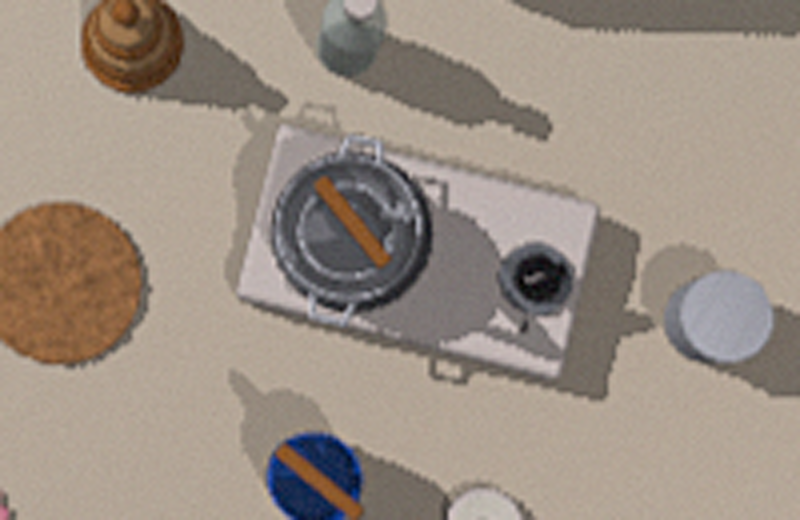

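View pics/sidez.png

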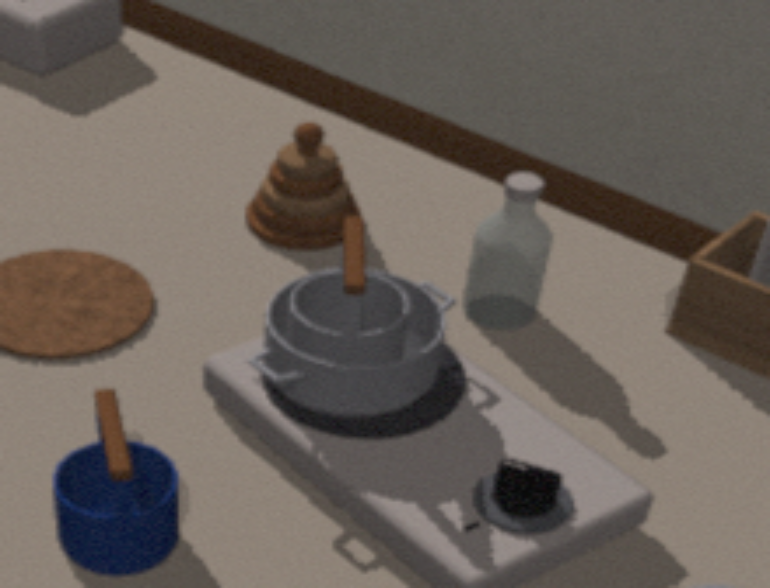

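```bash
python3 - <<'E'
from h import *
np.set_printoptions(precision=4,suppress=True)
s=imaging.snapshot('top');t=imaging.snapshot('side')
T=lambda u,v,z:ray(s,220+u/4-.4,150+v/4-.4,z)
S=lambda u,v,z:ray(t,220+u/3.5-.4,120+v/2.8-.4,z)
a,b=T(321,182,.21),T(384,262,.21);print('bar top',a,b,(a+b)/2,np.degrees(np.arctan2(*(b-a)[1::-1])),np.linalg.norm(b-a))
a,b=S(353,216,.21),S(353,289,.203);print('bar side',a,b,(a+b)/2,np.degrees(np.arctan2(*(b-a)[1::-1])))
print('outer rim c',T(352,232,.128), 'ears',T(362,148,.11),T(330,308,.11))
print('mat',T(62,283,.008),S(70,302,.008))
cs=[T(*p,.05) for p in ((282,128),(600,205),(562,375),(238,297))];print('housing',np.array(cs),np.mean(cs,0))
print('dial top',T(541,276,.09),'side',S(528,475,.094), 'disc',T(538,279,.075), 'tick',T(525,326,.05),S(471,525,.05))
print('tin',T(725,316,.071),'blue',T(317,480,.147))
E
```

```text
bar top [ 0.6192 -0.0826  0.21  ] [ 0.5539 -0.1359  0.21  ] [ 0.5866 -0.1093  0.21  ] -140.75569909266667 0.08434650005673501
bar side [ 0.6196 -0.0829  0.21  ] [ 0.5538 -0.137   0.203 ] [ 0.5867 -0.1099  0.2065] -140.57699626802767
outer rim c [ 0.5886 -0.1153  0.128 ] ears [ 0.6668 -0.1242  0.11  ] [ 0.5226 -0.0986  0.11  ]
mat [0.5474 0.1502 0.008 ] [0.5516 0.1412 0.008 ]
housing [[ 0.6946 -0.0541  0.05  ]
 [ 0.6301 -0.3507  0.05  ]
 [ 0.4716 -0.3163  0.05  ]
 [ 0.5351 -0.0173  0.05  ]] [ 0.5829 -0.1846  0.05  ]
dial top [ 0.5583 -0.2887  0.09  ] side [ 0.5529 -0.2949  0.094 ] disc [ 0.557  -0.2889  0.075 ] tick [ 0.5157 -0.2821  0.05  ] [ 0.5163 -0.2811  0.05  ]
tin [ 0.5284 -0.4593  0.071 ] blue [ 0.3724 -0.0882  0.147 ]
```

```bash
python3 -m creep '[1,0,0,-1,8,1,0,0,-1,8,1,0,0,-1,8,1,0,0,-1,8,1,0,0,-1,8,1,0,0,-1,8,1,0,0,-1,8,1,0,0,-1,8]' 20; python3 -m creep '[1,0,0,0,8,1,0,0,0,8,1,0,0,0,8,1,0,0,0,8,1,0,0,0,8,1,0,0,0,8,1,0,0,0,3.2]'
cat > go.py <<'E'
import sys
from h import *
np.set_printoptions(precision=4,suppress=True)
st=r.get_state();R=np.array(st['tcp_rot']);p=np.array(st['position'])
print('t',st['t'],'p',p,'w',st['width'],'F',st['contact_force'],'M',st['moment'],'yaw_y',np.degrees(np.arctan2(R[1,1],R[0,1])),'tilt',R[:,2],'q',np.array(st['qpos']))
if len(sys.argv)>3: print('shift cm',R.T@(np.array(list(map(float,sys.argv[1:4])))-p)*100)
E
python3 go.py .5867 -.1095 .32
```

```text
t: 2.4
position: [0.3112, 0.6548, 0.3211]
tcp_rot: [[-0.004, 1.0, -0.0], [1.0, 0.004, 0.0], [0.0, -0.0, -1.0]]
contact_force: [0.0, -0.1, 0.3]
width: 0.093
t: 3.1
position: [0.311, 0.6549, 0.3205]
tcp_rot: [[0.776, 0.631, 0.0], [0.631, -0.776, -0.0], [-0.0, 0.0, -1.0]]
contact_force: [-0.2, -0.2, -0.8]
width: 0.0929
t 3.1 p [0.311  0.6549 0.3205] w 0.09287936393424698 F [-0.175  -0.212  -0.7811] M [-0.0509  0.1611  0.0048] yaw_y -50.899448999070884 tilt [ 0.     -0.0001 -1.    ] q [-1.5368  0.5842  0.5634  1.5356 -0.3335  1.119  -1.7901]
shift cm [-26.8131  76.7095   0.0642]
```

```bash
python3 -m creep '[1,-1.5,4.3,0,0,1,-1.5,4.3,0,0,1,-1.5,4.3,0,0,1,-1.5,4.3,0,0,1,-1.5,4.3,0,0,1,-1.5,4.3,0,0,1,-1.5,4.3,0,0,1,-1.5,4.3,0,0]'; python3 -m creep '[1,-1.5,4.3,0,0,1,-1.5,4.3,0,0,1,-1.5,4.3,0,0,1,-1.5,4.3,0,0,1,-1.5,4.3,0,0,1,-1.5,4.3,0,0,1,-1.5,4.3,0,0]'; python3 go.py .5867 -.1095 .32
```

```text
t: 3.9
position: [0.4371, 0.3111, 0.3209]
tcp_rot: [[0.773, 0.635, 0.0], [0.635, -0.773, 0.001], [0.001, -0.0, -1.0]]
contact_force: [1.4, 0.3, 0.2]
width: 0.0931
t: 4.6
position: [0.547, 0.0118, 0.3209]
tcp_rot: [[0.773, 0.635, 0.001], [0.635, -0.773, 0.0], [0.001, 0.0, -1.0]]
contact_force: [0.8, 1.1, -0.2]
width: 0.0932
t 4.6 p [0.547  0.0118 0.3209] w 0.09316932821450324 F [ 0.7682  1.0992 -0.247 ] M [-0.0158  0.0668  0.0007] yaw_y -50.604170698821115 tilt [ 0.0007  0.0005 -1.    ] q [-0.623   0.3459  0.6792  1.9418 -0.2669  0.943  -0.6975]
shift cm [-4.6245 11.8926  0.0907]
```

```bash
python3 -m creep '[1,-1.5,4,0,0,1,-1.5,4,0,0,1,-1.6,3.9,0,0,1,0,0,0,0]'; python3 go.py .5867 -.1095 .2
python3 - <<'E'
from h import *
st=r.get_state();s=snap('wrist','w1.png');print(s['mtx'],s['mount'])
for n in('hoop_grip','inner_pot'):
  print(n,[(np.round(d['position'],4),d['conf']) for d in imaging.spot_in('wrist',n)])
R=np.array(st['tcp_rot']);p=np.array(st['position']);M=np.array(s['mount'])
# project expected bar ends
def proj(w):
    t=R.T@(np.array(w)-p);c=np.linalg.inv(M)@np.append(t,1);q=s['mtx']@c[:3];return q[:2]/q[2]
d=np.array([np.cos(np.radians(39.4)),np.sin(np.radians(39.4)),0])*.045
c=np.array([.5867,-.1095,.21])
f=s['frame'][:,:,::-1].copy()
print(proj(c),proj(c+d),proj(c-d))
E
```

```text
t: 5.0
position: [0.5869, -0.1143, 0.3212]
tcp_rot: [[0.778, 0.629, 0.002], [0.629, -0.778, -0.003], [-0.001, 0.004, -1.0]]
contact_force: [-0.3, -0.2, 0.4]
width: 0.0932
t 5.0 p [ 0.5869 -0.1143  0.3212] w 0.09320429025739448 F [-0.3303 -0.2377  0.4417] M [-0.0372  0.0882 -0.0058] yaw_y -51.054710637609354 tilt [ 0.0017 -0.0033 -1.    ] q [-0.3694  0.4212  0.6745  1.8363 -0.3074  0.9884 -0.4579]
shift cm [ 0.2922 -0.4256 12.1217]
[[299.99765922   0.         280.06842309]
 [  0.         299.99765922 210.51355625]
 [  0.           0.           1.        ]] [[-2.84762998e-04 -9.57263083e-01 -2.89218446e-01  8.14830433e-02]
 [ 9.99999959e-01 -2.75319050e-04 -7.33363425e-05 -5.56908482e-04]
 [-9.42517454e-06 -2.89218455e-01  9.57263122e-01 -1.44647653e-01]
 [ 0.00000000e+00  0.00000000e+00  0.00000000e+00  1.00000000e+00]]
hoop_grip [(array([ 0.585 , -0.1092,  0.1301]), 0.94), (array([ 0.401 , -0.1042,  0.0563]), 0.77)]
inner_pot [(array([ 0.5863, -0.1132,  0.1285]), 0.68), (array([ 0.3965, -0.098 ,  0.0581]), 0.66), (array([ 0.6028, -0.2242,  0.0485]), 0.23)]
[275.9849946  211.87040487] [275.33984538 161.19685172] [276.57016802 257.83313128]
```

View pics/w1.png

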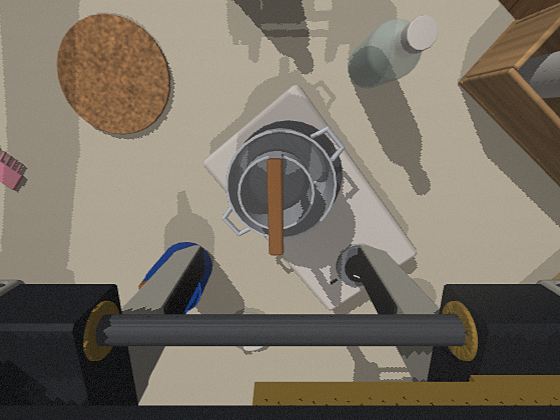

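```bash
python3 go.py .5875 -.1085 .206; python3 -m creep '[0.6,0.2,-0.3,4,0,0.6,0,0,4,0,0.6,0,0,2,0,0.6,0,0,0,0]'; python3 go.py .587 -.109 .206
```

```text
t 5.15 p [ 0.5863 -0.1073  0.3205] w 0.09288684730859308 F [-0.1769  0.4562 -0.0421] M [-0.0094  0.1304  0.026 ] yaw_y -50.64076622478283 tilt [-0.0004  0.0006 -1.    ] q [-0.3766  0.4196  0.6699  1.8393 -0.3082  0.9888 -0.4608]
shift cm [ 0.0186  0.1774 11.4463]
t: 5.55
position: [0.5846, -0.1016, 0.2182]
tcp_rot: [[0.771, 0.636, -0.005], [0.636, -0.771, 0.001], [-0.003, -0.004, -1.0]]
contact_force: [0.3, 0.1, 0.2]
width: 0.0654
t 5.55 p [ 0.5846 -0.1016  0.2182] w 0.06539451832638664 F [0.2559 0.1268 0.1579] M [-0.0491  0.1269 -0.0032] yaw_y -50.46919560125242 tilt [-0.0049  0.001  -1.    ] q [-0.3196  0.5288  0.5914  1.9525 -0.409   0.7857 -0.3762]
shift cm [-0.2864  0.7293  1.2131]
```

```bash
python3 -m creep '[0.6,0,0.5,1,0,0.6,0,0,0,0,0.6,0,0,0,0]'; python3 go.py .587 -.109 .206
```

```text
t: 5.85
position: [0.5898, -0.108, 0.2115]
tcp_rot: [[0.773, 0.634, 0.001], [0.634, -0.773, -0.0], [0.001, 0.001, -1.0]]
contact_force: [-0.9, -0.1, 0.1]
width: 0.0558
t 5.85 p [ 0.5898 -0.108   0.2115] w 0.05576686903837903 F [-0.8699 -0.0568  0.0614] M [-0.1323  0.1072  0.0105] yaw_y -50.61854779696878 tilt [ 0.0014 -0.0001 -1.    ] q [-0.3025  0.5414  0.5837  1.9489 -0.4199  0.7715 -0.3616]
shift cm [-0.2784 -0.1053  0.5501]
```

```bash
python3 -m creep '[0.6,-0.2,-0.1,0.5,0,0.6,0,0,0,0,0.6,0,0,0,0]'; python3 go.py .587 -.109 .206;python3 -m creep '[0,0,0,0,0,0,0,0,0,0,0,0,0,0,0,0,0,0,0,0,0,0,0,0,0,0,0,0,0,0,0,0,0,0,0]' 30;  python3 go.py
```

```text
t: 6.15
position: [0.587, -0.1085, 0.2058]
tcp_rot: [[0.773, 0.634, 0.0], [0.634, -0.773, 0.0], [0.0, 0.0, -1.0]]
contact_force: [0.1, 0.1, -0.4]
width: 0.0561
t 6.15 p [ 0.587  -0.1085  0.2058] w 0.05605041574598074 F [ 0.0743  0.0759 -0.3509] M [-0.0471  0.1374 -0.0843] yaw_y -50.632742163177426 tilt [ 0.0002  0.0001 -1.    ] q [-0.2978  0.5455  0.5783  1.959  -0.4252  0.7586 -0.355 ]
shift cm [-0.0302  0.0349 -0.0154]
t: 6.85
position: [0.5871, -0.1086, 0.2056]
tcp_rot: [[0.773, 0.634, 0.0], [0.634, -0.773, -0.0], [-0.0, 0.0, -1.0]]
contact_force: [-0.9, -1.4, -0.5]
width: 0.0141
t 6.85 p [ 0.5871 -0.1086  0.2056] w 0.014082230643079266 F [-0.8563 -1.422  -0.5082] M [-0.1135  0.0744  0.0087] yaw_y -50.62964220685498 tilt [ 0.0001 -0.0002 -1.    ] q [-0.2978  0.546   0.5784  1.9588 -0.4252  0.7583 -0.3549]
```

```bash
python3 -m creep '[0,0,0,-0.5,0,0,0,0,-1,0,0,0,0,-1.5,0,0,0,0,-2,0,0,0,0,-2,0,0,0,0,-2,0,0,0,0,-2,0,0,0,0,-1.5,0]'; python3 -m creep '[0,0,0,-0.5,0,0,0,0,0,0,0,0,0,0,0]';python3 go.py .549 .147 .3261; python3 - <<'E'
from h import *
snap('side','s2.png')
E
```

```text
t: 7.65
position: [0.5871, -0.1088, 0.3332]
tcp_rot: [[0.773, 0.634, 0.002], [0.634, -0.773, -0.0], [0.001, 0.001, -1.0]]
contact_force: [-0.2, -0.7, -3.4]
width: 0.0136
t: 7.95
position: [0.5867, -0.1083, 0.3353]
tcp_rot: [[0.773, 0.634, -0.001], [0.634, -0.773, 0.0], [-0.0, -0.001, -1.0]]
contact_force: [-0.6, 0.1, -3.5]
width: 0.0137
t 7.95 p [ 0.5867 -0.1083  0.3353] w 0.013691870297788086 F [-0.586   0.1457 -3.4775] M [0.0049 0.1634 0.0441] yaw_y -50.61786242683606 tilt [-0.0006  0.0002 -1.    ] q [-0.3846  0.4071  0.6813  1.819  -0.297   1.0203 -0.4691]
shift cm [ 13.2811 -22.1263   0.9307]
```

View pics/s2.png

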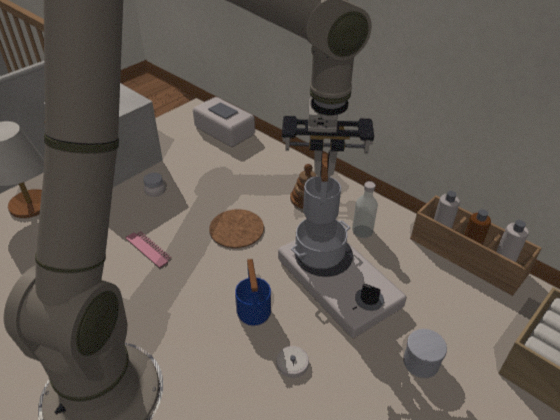

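```bash
python3 -m creep '[0,0.5,-1,0,0,0,1,-2,0,0,0,1.5,-2.5,0,0,0,1.8,-2.8,0,0,0,1.8,-2.8,0,0,0,1.8,-2.8,0,0,0,1.8,-2.8,0,0,0,1.5,-2.5,0,0]'; python3 -m creep '[0,1,-2,0,0,0,0.7,-1.1,0,0,0,0,0,0,0,0,0,0,0,0,0,0,0,0,0]';python3 go.py .547 .149 .155; python3 - <<'E'
from h import *
s=snap('top','t3.png');snap('side','s3.png')
E
```

```text
t: 8.8
position: [0.5548, 0.1168, 0.335]
tcp_rot: [[0.772, 0.635, -0.001], [0.635, -0.772, 0.0], [-0.001, -0.001, -1.0]]
contact_force: [-0.4, -0.8, -4.1]
width: 0.0137
t: 9.3
position: [0.5494, 0.1473, 0.3357]
tcp_rot: [[0.774, 0.633, 0.0], [0.633, -0.774, -0.001], [-0.0, 0.001, -1.0]]
contact_force: [-0.4, 0.0, -3.4]
width: 0.0137
t 9.3 p [0.5494 0.1473 0.3357] w 0.013711884187649513 F [-0.3535  0.0238 -3.4388] M [-0.0505  0.1416 -0.0384] yaw_y -50.748556435304046 tilt [ 0.0002 -0.0006 -1.    ] q [-0.8451  0.3615  0.6713  1.877  -0.265   0.993  -0.9447]
shift cm [-0.076  -0.3009 18.072 ]
```

View pics/s3.png

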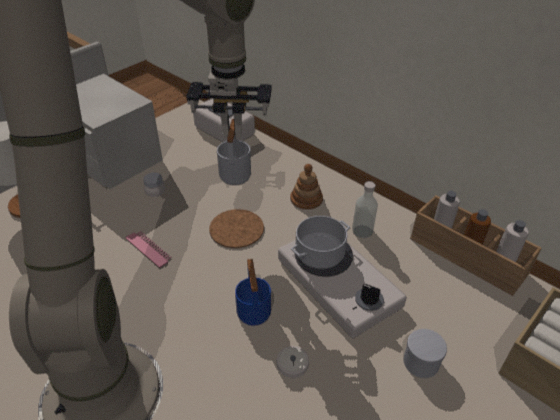

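```bash
python3 -m creep '[0,0,-0.2,1,0,0,0,0,2,0,0,0,0,3,0,0,0,0,3,0,0,0,0,3,0,0,0,0,2.5,0,0,0,0,1.5,0,0,0,0,1,0]'; python3 -m creep '[0,0,0,0.4,0,0,0,0,0,0,0,0,0,0,0]';python3 go.py .547 .149 .1506
```

```text
t: 10.2
position: [0.5474, 0.1498, 0.1638]
tcp_rot: [[0.773, 0.634, -0.002], [0.634, -0.773, -0.001], [-0.002, -0.0, -1.0]]
contact_force: [0.4, 0.7, -3.3]
width: 0.0138
t: 10.5
position: [0.5484, 0.1504, 0.1623]
tcp_rot: [[0.773, 0.634, 0.001], [0.634, -0.773, 0.0], [0.001, 0.0, -1.0]]
contact_force: [0.3, 0.1, -3.0]
width: 0.0138
t 10.5 p [0.5484 0.1504 0.1623] w 0.013823156207779514 F [ 0.2523  0.1355 -2.9793] M [-0.0873  0.1506  0.0161] yaw_y -50.636865934320504 tilt [ 0.0011  0.0004 -1.    ] q [-0.7127  0.5658  0.5116  2.0563 -0.4618  0.6301 -0.7719]
shift cm [-0.1999  0.0204  1.1667]
```

```bash
python3 -m creep '[0,0,0,0.3,0,0,0,0,0.3,0,0,0,0,0.2,0,0,0,0,0.1,0,0,0,0,0.1,0,0,0,0,0,0]';python3 go.py .547 .149 .1506
```

```text
t: 11.1
position: [0.548, 0.1504, 0.1515]
tcp_rot: [[0.773, 0.634, -0.0], [0.634, -0.773, -0.0], [-0.0, 0.0, -1.0]]
contact_force: [-0.2, 0.3, -2.0]
width: 0.0139
t 11.1 p [0.548  0.1504 0.1515] w 0.013890577613997142 F [-0.2364  0.2552 -2.0101] M [-0.0977  0.1165 -0.0401] yaw_y -50.628551671322455 tilt [-0.     -0.0001 -1.    ] q [-0.7024  0.5801  0.4973  2.0638 -0.4745  0.609  -0.7611]
shift cm [-0.1623  0.0477  0.0929]
```

```bash
python3 -m creep '[0,0,0,0.05,0,0,0,0,0.05,0,0,0,0,0,0,0,0,0,0,0]';python3 go.py .547 .149 .1506;
```

```text
t: 11.5
position: [0.5479, 0.1504, 0.1506]
tcp_rot: [[0.773, 0.634, 0.0], [0.634, -0.773, -0.0], [-0.0, 0.0, -1.0]]
contact_force: [0.3, -0.4, -3.5]
width: 0.0142
t 11.5 p [0.5479 0.1504 0.1506] w 0.014152524318943453 F [ 0.2908 -0.4117 -3.5328] M [ 0.0124  0.1515 -0.0397] yaw_y -50.62916456518435 tilt [ 0. -0. -1.] q [-0.7014  0.5812  0.496   2.0645 -0.4757  0.6071 -0.7601]
shift cm [-0.1622  0.0483  0.0036]
```

```bash
for i in 1 2; do python3 - <<'E'
from h import *
print([round(imaging.snapshot('top') is None or r.get_state()['contact_force'][2],2) for _ in range(3)])
E
[ $i = 1 ] && python3 -m creep '[0,0,0,0.05,0,0,0,0,0.05,0,0,0,0,0,0]'; done
python3 go.py; python3 - <<'E'
from h import *
snap('side','s4.png')
E
```

```text
[np.float64(-3.5), np.float64(-3.69), np.float64(-4.43)]
t: 11.95
position: [0.5482, 0.1503, 0.1506]
tcp_rot: [[0.773, 0.634, 0.001], [0.634, -0.773, 0.001], [0.001, -0.0, -1.0]]
contact_force: [-3.7, 0.1, 9.5]
width: 0.0135
[np.float64(8.75), np.float64(8.24), np.float64(9.32)]
t 12.1 p [0.5481 0.1504 0.1505] w 0.01357046113089059 F [-2.5099 -1.0757  9.3182] M [-0.1561  0.7779  0.0261] yaw_y -50.63879649609751 tilt [ 0.0006  0.0008 -1.    ] q [-0.7004  0.5812  0.4952  2.0647 -0.4768  0.6062 -0.7589]
```

View pics/s4.png

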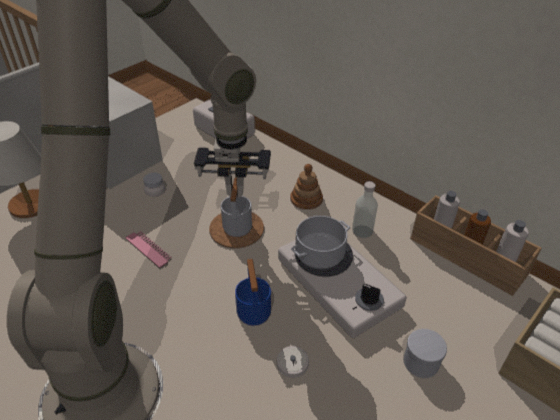

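```bash
python3 -m creep '[0,0,0,-0.05,0,0.25,0,0,0,0,0.4,0,0,0,0,0.5,0,0,0,0,0.5,0,0,0,0]';python3 go.py; python3 -m creep '[0.5,0,0,-1,0,0.5,0,0,-2,0,0.5,0,0,-3,0,0.5,0,0,-4,0,0.5,0,0,-4,0,0.5,0,0,-3,0,0.5,0,0,-1,0,0.5,0,0,0,0]'; python3 go.py .557 -.291 .33
python3 - <<'E'
from h import *
s=snap('top','t5.png');snap('side','s5.png')
print(imaging.spot_in('top','inner_pot'))
E
```

```text
t: 12.65
position: [0.5481, 0.1504, 0.1501]
tcp_rot: [[0.773, 0.634, 0.0], [0.634, -0.773, -0.0], [0.0, 0.0, -1.0]]
contact_force: [0.6, 0.8, 0.3]
width: 0.0412
t 12.65 p [0.5481 0.1504 0.1501] w 0.04115510184749378 F [0.5786 0.8067 0.281 ] M [-0.0628  0.1189  0.0415] yaw_y -50.62274443894097 tilt [ 0.0002 -0.0001 -1.    ] q [-0.7009  0.582   0.4953  2.0647 -0.4764  0.606  -0.7595]
t: 13.45
position: [0.5484, 0.1505, 0.3317]
tcp_rot: [[0.773, 0.634, 0.002], [0.634, -0.773, 0.002], [0.003, 0.0, -1.0]]
contact_force: [-0.5, -0.1, -0.7]
width: 0.046
t 13.45 p [0.5484 0.1505 0.3317] w 0.04597047474243812 F [-0.5154 -0.0947 -0.723 ] M [-0.0538  0.1472  0.0353] yaw_y -50.61841156447531 tilt [ 0.0025  0.0015 -1.    ] q [-0.8538  0.3654  0.6769  1.8848 -0.2737  0.9818 -0.9394]
shift cm [-27.344   34.6726   0.1008]
[{'position': [0.3713, -0.0889, 0.0063], 'conf': 0.83}, {'position': [0.5427, 0.1429, 0.0097], 'conf': 0.54}, {'position': [0.5704, -0.2266, 0.0498], 'conf': 0.26}]
```

View pics/s5.png

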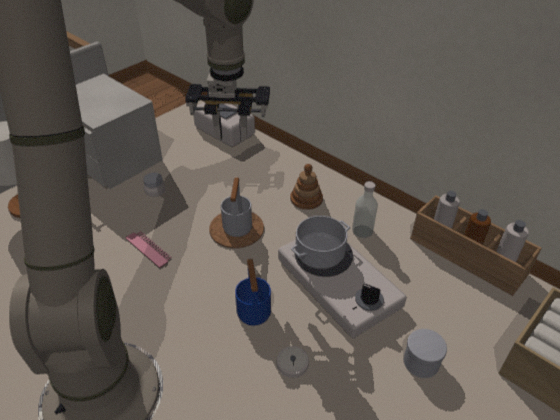

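```bash
python3 -m creep '[0.5,-2.5,3.2,0,0,0.5,-2.5,3.2,0,0,0.5,-2.5,3.2,0,0,0.5,-2.5,3.2,0,0,0.5,-2.5,3.2,0,0,0.5,-2.5,3.2,0,0,0.5,-2.5,3.2,0,0,0.5,-2.5,3.2,0,0]'; python3 -m creep '[0.5,-2.5,3.2,0,0,0.5,-2.5,3.2,0,0,0.5,-2.4,2.7,0,0,0.5,0,0,2,0,0.5,0,0,3,0,0.5,0,0,2,0,0.5,0,0,0,0,0.5,0,0,0,0]'; python3 go.py .557 -.291 .25
cat > w.py <<'E'
import sys
from h import *
st=r.get_state();s=snap('wrist',sys.argv[1])
R=np.array(st['tcp_rot']);p=np.array(st['position']);M=np.array(s['mount'])
np.savez('w.npz',R=R,p=p,M=M,K=s['mtx'])
f=s['frame'][:,:,::-1];cv2.imwrite('pics/z'+sys.argv[1],cv2.resize(f[60:300,130:450],None,fx=2.5,fy=2.5,interpolation=cv2.INTER_CUBIC))
E
python3 w.py w6.png
```

```text
t: 14.4
position: [0.5551, -0.1757, 0.3285]
tcp_rot: [[0.773, 0.634, -0.003], [0.634, -0.773, 0.0], [-0.002, -0.002, -1.0]]
contact_force: [0.3, 0.5, 0.6]
width: 0.0466
t: 15.2
position: [0.5559, -0.2917, 0.2594]
tcp_rot: [[0.773, 0.634, -0.002], [0.634, -0.773, 0.0], [-0.002, -0.002, -1.0]]
contact_force: [-0.0, -0.0, 0.4]
width: 0.0464
t 15.2 p [ 0.5559 -0.2917  0.2594] w 0.04643297226435029 F [-0.0053 -0.0143  0.4411] M [-0.0355  0.1453  0.0245] yaw_y -50.652827261679384 tilt [-0.0022  0.0003 -1.    ] q [-0.0267  0.529   0.6416  1.8383 -0.3926  0.9061 -0.0872]
shift cm [0.1347 0.0168 0.9358]
```

View pics/zw6.png

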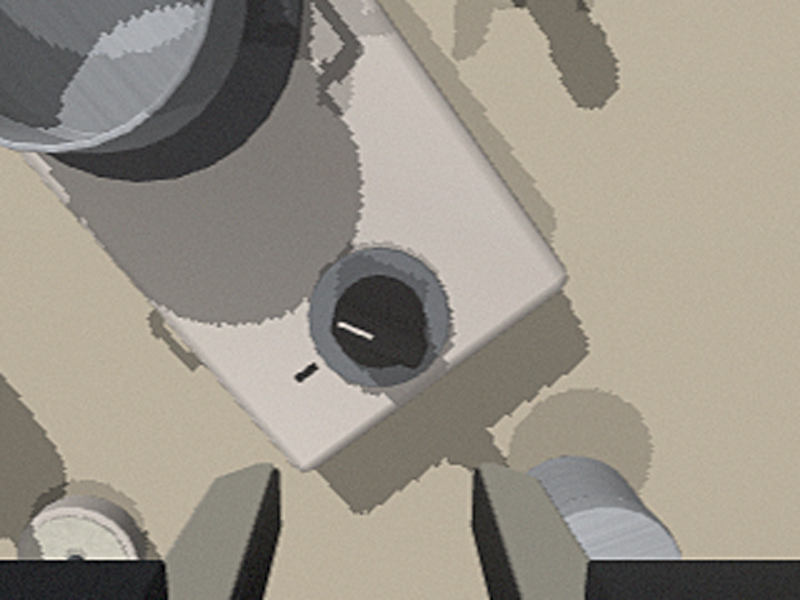

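```bash
python3 - <<'E'
import cv2,numpy as np
a=cv2.imread('pics/w6.png')[140:240,240:320].astype(float)
a=np.clip((a/80)**.6*255,0,255).astype('uint8')
cv2.imwrite('pics/k.png',cv2.resize(a,None,fx=6,fy=6,interpolation=cv2.INTER_NEAREST))
E
```

```text
(no output)
```

View pics/k.png

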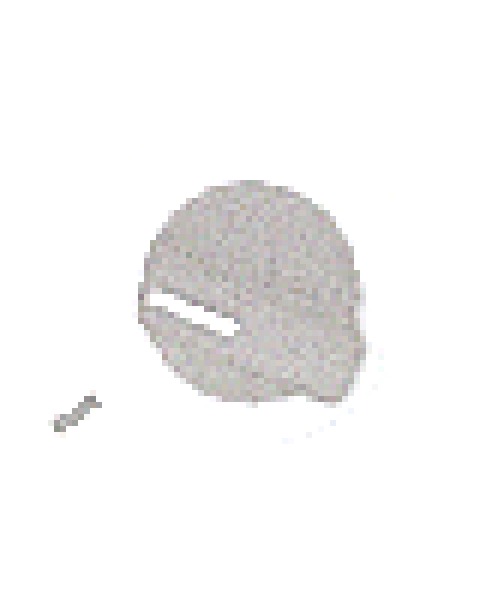

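```bash
python3 - <<'E'
import numpy as np
d=np.load('w.npz');R,p,M,K=[d[k] for k in('R','p','M','K')]
def W(u,v,z):
    c=M@np.append(np.linalg.inv(K)@[u,v,1],1); o=M[:3,3]
    a=R@c[:3]+p;b=R@o+p;return b+(a-b)*(z-b[2])/(a[2]-b[2])
Q=lambda x,y,z:W(240+x/6-.4,140+y/6-.4,z)
a,b=Q(150,298,.094),Q(236,327,.094);print(a,b,np.degrees(np.arctan2(*(b-a)[1::-1])),np.linalg.norm(b-a))
a,b=Q(57,425,.05),Q(98,399,.05);print('tick',a,b,np.degrees(np.arctan2(*(b-a)[1::-1])))
Z=lambda x,y,z:W(130+x/2.5-.3,60+y/2.5-.3,z)
print('disc',Z(381,316,.058), 'black disc center',Q(250,291,.085),'R edge',Q(362,345,.094),Q(335,400,.094))
print('housing edge',np.degrees(np.arctan2(*(Z(565,285,.05)-Z(305,468,.05))[1::-1])))
E
```

```text
[ 0.55350832 -0.27144335  0.094     ] [ 0.55904865 -0.28648148  0.094     ] -69.775262799729 0.016026247576242127
tick [ 0.51120438 -0.27778936  0.05      ] [ 0.52093038 -0.28088183  0.05      ] -17.638562162134107
disc [ 0.56194936 -0.2886778   0.058     ] black disc center [ 0.56410625 -0.28555996  0.085     ] R edge [ 0.57068731 -0.30585394  0.094     ] [ 0.55988626 -0.30870458  0.094     ]
housing edge -13.84935753675493
```

```bash
python3 -m creep '[0.4,0,0,0,8.4,0.4,0,0,0,8.4,0.4,0,0,0,8.4,0.4,0,0,0,8.4,0.4,0,0,0,8.4,0.4,0,0,0,8.4,0.4,0,0,0,8.4,0.4,0,0,0,8.4]'; python3 -m creep '[0.4,0,0,0,8.4,0.4,0,0,0,8.4,0.4,0,0,0,8.4,0.4,0,0,0,8.4,0.4,0,0,0,8.4,0.4,0,0,0,0,0.4,0,0,0,0]'; python3 go.py .5595 -.290 .2
python3 w.py w7.png;python3 - <<'E'
import cv2,numpy as np
a=cv2.imread('pics/w7.png').astype(float)
a=np.clip((a/120)**.6*255,0,255).astype('uint8')
cv2.imwrite('pics/k7.png',cv2.resize(a[130:250,210:350],None,fx=5,fy=5,interpolation=cv2.INTER_NEAREST))
E
```

```text
t: 16.05
position: [0.5569, -0.2917, 0.2615]
tcp_rot: [[0.882, -0.472, 0.002], [-0.472, -0.882, -0.0], [0.002, -0.001, -1.0]]
contact_force: [0.2, -0.4, 0.1]
width: 0.0374
t: 16.75
position: [0.5566, -0.2916, 0.2607]
tcp_rot: [[0.349, -0.937, 0.001], [-0.937, -0.349, -0.0], [0.001, -0.0, -1.0]]
contact_force: [-0.0, 0.4, -0.1]
width: 0.0369
t 16.75 p [ 0.5566 -0.2916  0.2607] w 0.036940075394223316 F [-0.0061  0.4306 -0.1322] M [0.079  0.1292 0.0135] yaw_y -159.5521712258098 tilt [ 0.0006 -0.0005 -1.    ] q [-0.2799  0.7446  1.1867  1.8511 -0.7794  1.1062 -1.5803]
shift cm [-0.0533 -0.3217  6.0701]
```

View pics/zw7.png

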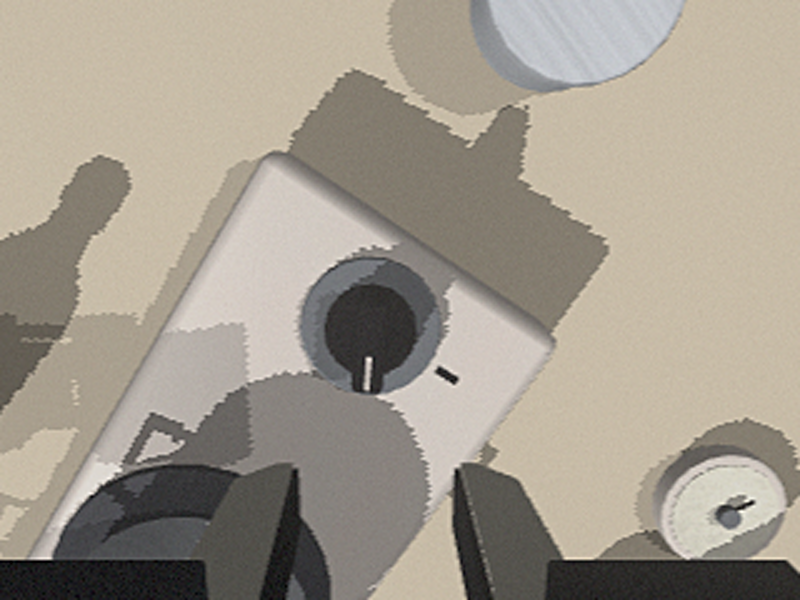

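View pics/k7.png

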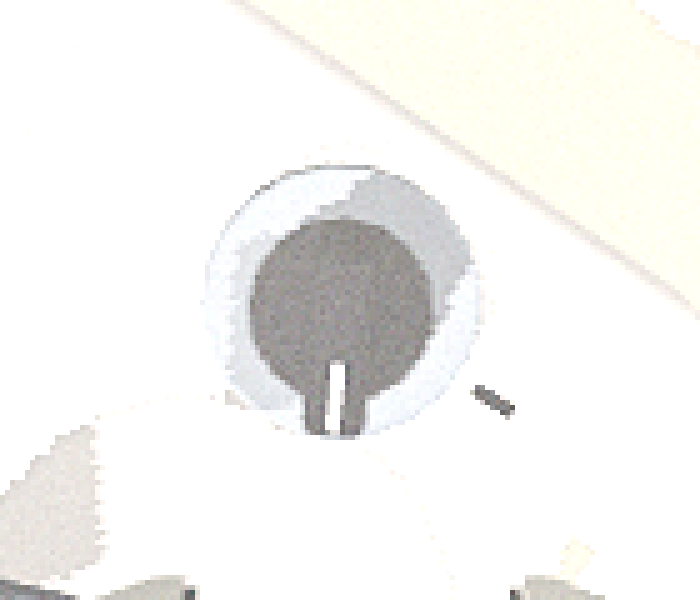

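```bash
python3 - <<'E'
import numpy as np
d=np.load('w.npz');R,p,M,K=[d[k] for k in('R','p','M','K')]
def W(u,v,z):
    c=M@np.append(np.linalg.inv(K)@[u,v,1],1); o=M[:3,3]
    a=R@c[:3]+p;b=R@o+p;return b+(a-b)*(z-b[2])/(a[2]-b[2])
Q=lambda x,y,z:W(210+x/5-.4,130+y/5-.4,z)
a,b=Q(337,362,.094),Q(333,433,.094);print(a,b,np.degrees(np.arctan2(*(b-a)[1::-1])),np.linalg.norm(b-a))
e=Q(334,438,.094);u=(a-b)/np.linalg.norm(a-b);print('centre',e+.021*u)
print('disc',Q(341,308,.075),'skirt',Q(345,302,.058))
c=np.array([.559,-.29,.087])
print('shift',R.T@(e+.021*u-p)*100)
E
```

```text
[ 0.55875696 -0.28602535  0.094     ] [ 0.55401684 -0.2706647   0.094     ] 107.14962115188126 0.016075391018826494
centre [ 0.55960782 -0.28973039  0.094     ]
disc [ 0.56069326 -0.29326025  0.075     ] skirt [ 0.55906823 -0.29117467  0.058     ]
shift [-0.08160501 -0.33711539 16.67009922]
```

```bash
python3 -m creep '[0.4,-0.05,-0.35,2,1.5,0.4,0,0,3,0,0.4,0,0,3,0,0.4,0,0,3,0,0.4,0,0,2,0,0.4,0,0,0,0,0.4,0,0,0,0]'; python3 go.py .5596 -.290 .09; python3 w.py w8.png
```

```text
t: 17.5
position: [0.5595, -0.2904, 0.131]
tcp_rot: [[0.321, -0.947, 0.001], [-0.947, -0.321, -0.0], [0.0, -0.001, -1.0]]
contact_force: [-0.1, 1.0, -0.3]
width: 0.0368
t 17.5 p [ 0.5595 -0.2904  0.131 ] w 0.03678756377285762 F [-0.1391  0.9633 -0.2853] M [ 0.0457  0.1168 -0.0758] yaw_y -161.2522491837143 tilt [ 0.0006 -0.0001 -1.    ] q [-0.1968  0.8704  1.0231  1.9519 -0.9677  0.9154 -1.4743]
shift cm [-0.0326 -0.0159  4.0974]
```

View pics/w8.png

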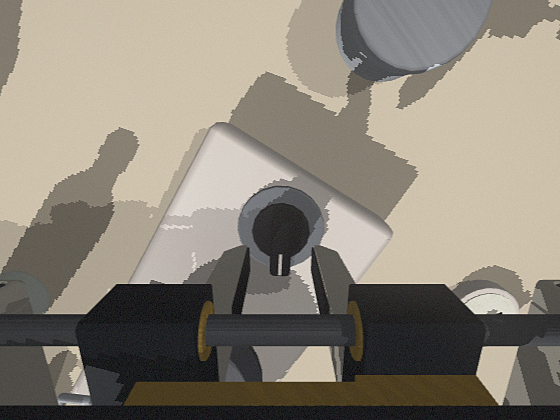

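Bar line at (280,262) is centred between the fingers. Descend gently.

```bash
python3 -m creep '[0.4,0,0,1.5,0,0.4,0,0,1,0,0.4,0,0,0.5,0,0.4,0,0,0,0]'; python3 -m creep '[0.4,0,0,0.4,0,0.4,0,0,0.3,0,0.4,0,0,0.3,0,0.4,0,0,0,0]';python3 go.py .5596 -.290 .09
```

```text
t: 17.95
position: [0.5594, -0.2899, 0.1002]
tcp_rot: [[0.32, -0.947, 0.0], [-0.947, -0.32, 0.0], [-0.0, -0.0, -1.0]]
contact_force: [0.5, -0.5, 0.5]
width: 0.037
t: 18.35
position: [0.5593, -0.2899, 0.0898]
tcp_rot: [[0.32, -0.947, -0.0], [-0.947, -0.32, 0.0], [-0.0, 0.0, -1.0]]
contact_force: [-0.3, -0.2, -0.4]
width: 0.0376
t 18.35 p [ 0.5593 -0.2899  0.0898] w 0.03755761504983847 F [-0.2552 -0.1647 -0.4092] M [ 0.0894  0.1188 -0.0071] yaw_y -161.32300832744417 tilt [-0.0002  0.0003 -1.    ] q [-0.1508  0.8911  0.9239  1.972  -1.0031  0.8274 -1.457 ]
shift cm [ 0.0227 -0.0221 -0.0153]
```

```bash
python3 -m creep '[0,0,0,0,0,0,0,0,0,0,0,0,0,0,0,0,0,0,0,0,0,0,0,0,0]' 30;python3 go.py; python3 -m creep '[0,0,0,0,-4,0,0,0,0,-5,0,0,0,0,0]';python3 go.py
```

```text
t: 18.85
position: [0.5592, -0.2902, 0.0902]
tcp_rot: [[0.32, -0.947, -0.0], [-0.947, -0.32, -0.0], [0.0, 0.0, -1.0]]
contact_force: [-1.5, 0.3, 0.5]
width: 0.0138
t 18.85 p [ 0.5592 -0.2902  0.0902] w 0.013832478336959487 F [-1.4801  0.3337  0.4524] M [-0.0352  0.2623 -0.0026] yaw_y -161.33524698374202 tilt [-0.0001 -0.0003 -1.    ] q [-0.1511  0.8909  0.9249  1.972  -1.003   0.8276 -1.457 ]
t: 19.15
position: [0.5592, -0.2901, 0.0902]
tcp_rot: [[0.465, -0.885, 0.0], [-0.885, -0.465, -0.0], [0.0, -0.0, -1.0]]
contact_force: [-0.6, -2.4, -0.6]
width: 0.0137
t 19.15 p [ 0.5592 -0.2901  0.0902] w 0.013716819020922096 F [-0.5704 -2.3864 -0.5766] M [-0.1477  0.2514 -0.007 ] yaw_y -152.2619337417557 tilt [ 0.0002 -0.0001 -1.    ] q [-0.1341  0.8719  0.8868  1.9712 -0.9732  0.8006 -1.3268]
```

```bash
python3 -m creep '[0,0,0,0,-6,0,0,0,0,-7,0,0,0,0,-7,0,0,0,0,-7,0,0,0,0,-7,0,0,0,0,-7,0,0,0,0,0]';python3 go.py;python3 -m creep '[0,0,0,0,-2,0,0,0,0,-2,0,0,0,0,0]';python3 go.py
```

```text
t: 19.85
position: [0.5592, -0.2902, 0.0902]
tcp_rot: [[0.931, -0.365, 0.0], [-0.365, -0.931, 0.0], [0.0, -0.0, -1.0]]
contact_force: [-0.9, -1.1, -0.2]
width: 0.0142
t 19.85 p [ 0.5592 -0.2902  0.0902] w 0.014201983875479718 F [-0.9113 -1.1069 -0.1858] M [-0.2402  0.3554  0.0225] yaw_y -111.37970980314721 tilt [ 0.0002  0.0002 -1.    ] q [-0.0445  0.7955  0.7056  1.9658 -0.8152  0.6902 -0.7648]
t: 20.15
position: [0.5592, -0.2902, 0.0902]
tcp_rot: [[0.955, -0.298, -0.0], [-0.298, -0.955, -0.0], [0.0, 0.0, -1.0]]
contact_force: [-1.6, -2.0, 1.3]
width: 0.014
t 20.15 p [ 0.5592 -0.2902  0.0902] w 0.013991040071689338 F [-1.6383 -1.9733  1.2954] M [-0.309   0.5865  0.0567] yaw_y -107.33969447354491 tilt [-0.0001 -0.0004 -1.    ] q [-0.0353  0.7892  0.6878  1.9651 -0.7974  0.6807 -0.7118]
```

```bash
for i in 1 2; do python3 -m creep '[0,0,0,0,-2,0,0,0,0,-1,0,0,0,0,0]' | tail -0;python3 go.py;done
```

```text
t 20.45 p [ 0.5592 -0.2902  0.0902] w 0.013907263847985641 F [-2.5868 -1.9226  1.581 ] M [-0.4619  0.6925  0.0239] yaw_y -104.30419408611725 tilt [-0.     -0.0003 -1.    ] q [-0.0275  0.7843  0.6734  1.9647 -0.7837  0.6734 -0.672 ]
t 20.75 p [ 0.5593 -0.2902  0.0902] w 0.014111281836187513 F [-2.598  -2.741   3.8305] M [-0.541   0.7492 -0.2774] yaw_y -101.31633563098698 tilt [ 0.0001 -0.0001 -1.    ] q [-0.0196  0.7795  0.6591  1.9643 -0.7702  0.6665 -0.633 ]Exception ignored on flushing sys.stdout:
BrokenPipeError: [Errno 32] Broken pipe
Exception ignored on flushing sys.stdout:
BrokenPipeError: [Errno 32] Broken pipe
```

```bash
python3 -m creep '[0,0,0,0,-2,0,0,0,0,0]';python3 go.py;python3 -m creep '[0,0,0,0,-2,0,0,0,0,0]';python3 go.py
```

```text
t: 20.95
position: [0.5592, -0.2902, 0.0902]
tcp_rot: [[0.987, -0.161, 0.0], [-0.161, -0.987, -0.0], [0.0, 0.0, -1.0]]
contact_force: [-3.0, -2.4, 3.8]
width: 0.0144
t 20.95 p [ 0.5592 -0.2902  0.0902] w 0.014379335156481605 F [-3.0342 -2.4189  3.7583] M [-0.5484  0.8877 -0.535 ] yaw_y -99.28616640856403 tilt [ 0.0001 -0.0001 -1.    ] q [-0.0144  0.7764  0.6496  1.964  -0.7609  0.6619 -0.6066]
t: 21.15
position: [0.5592, -0.2902, 0.0902]
tcp_rot: [[0.992, -0.127, 0.0], [-0.127, -0.992, -0.0], [0.0, 0.0, -1.0]]
contact_force: [-3.3, -3.4, 3.3]
width: 0.0148
t 21.15 p [ 0.5592 -0.2902  0.0902] w 0.01484941728080277 F [-3.2834 -3.3505  3.2507] M [-0.5741  1.015  -0.6969] yaw_y -97.27238400915034 tilt [ 0.     -0.0001 -1.    ] q [-0.0091  0.7732  0.6401  1.9637 -0.7513  0.6574 -0.5806]
```

```bash
python3 -m creep '[0.4,0,0,0,0,0.4,0,0,0,0,0.4,0,0,0,0,0.4,0,0,0,0]';python3 -m creep '[0.4,0,0,-1,0,0.4,0,0,-2,0,0.4,0,0,-3,0,0.4,0,0,-4,0,0.4,0,0,-4,0,0.4,0,0,-3,0,0.4,0,0,0,0,0.4,0,0,0,0]';python3 go.py; python3 w.py w9.png
python3 - <<'E'
import cv2,numpy as np
a=cv2.imread('pics/w9.png').astype(float)
a=np.clip((a/120)**.6*255,0,255).astype('uint8')
cv2.imwrite('pics/k9.png',cv2.resize(a[130:250,210:350],None,fx=5,fy=5,interpolation=cv2.INTER_NEAREST))
E
```

```text
t: 21.55
position: [0.5598, -0.2894, 0.0899]
tcp_rot: [[0.992, -0.126, 0.0], [-0.126, -0.992, 0.0], [-0.0, -0.0, -1.0]]
contact_force: [-0.5, -0.4, -0.1]
width: 0.0367
t: 22.35
position: [0.5595, -0.2897, 0.261]
tcp_rot: [[0.992, -0.127, 0.001], [-0.127, -0.992, 0.0], [0.001, -0.0, -1.0]]
contact_force: [-0.6, 0.0, 0.1]
width: 0.0371
t 22.35 p [ 0.5595 -0.2897  0.261 ] w 0.03713228548651113 F [-0.5988  0.0338  0.0622] M [ 0.0578  0.1552 -0.0068] yaw_y -97.30019032714164 tilt [ 0.0015  0.0001 -1.    ] q [-0.1462  0.5895  0.8512  1.8404 -0.5377  0.9579 -0.7555]
```

View pics/k9.png

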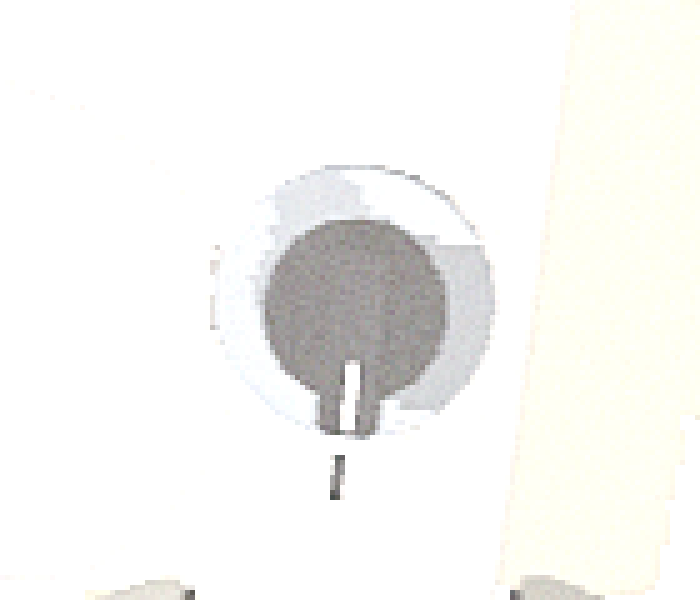

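```bash
python3 - <<'E'
import numpy as np,cv2
d=np.load('w.npz');R,p,M,K=[d[k] for k in('R','p','M','K')]
def W(u,v,z):
    c=M@np.append(np.linalg.inv(K)@[u,v,1],1); o=M[:3,3]
    a=R@c[:3]+p;b=R@o+p;return b+(a-b)*(z-b[2])/(a[2]-b[2])
g=cv2.cvtColor(cv2.imread('pics/w9.png'),cv2.COLOR_BGR2GRAY).astype(float)
def axis(mask,off,z):
    v,u=np.nonzero(mask);P=np.array([W(a+off[0],b+off[1],z) for a,b in zip(u,v)]);c=P.mean(0)
    w=np.linalg.svd(P[:,:2]-c[:2])[2][0];return c,np.degrees(np.arctan2(w[1],w[0]))%180,len(u)
sub=g[198:221,274:285]
print(axis(sub>110,(274,198),.094))
sub=g[219:232,270:284]
print(sub.astype(int).min()); print(axis(sub<110,(270,219),.05))
Q=lambda x,y,z:W(210+x/5-.4,130+y/5-.4,z)
e=Q(573,0,.05)-Q(500,580,.05);print('edge',np.degrees(np.arctan2(e[1],e[0]))%180)
E
```

```text
(array([ 0.54282474, -0.28549041,  0.094     ]), np.float64(167.58610453339188), 75)
16
(array([ 0.51532151, -0.27903044,  0.05      ]), np.float64(169.484996593642), 24)
edge 167.66016949427518
```

View pics/w9.png

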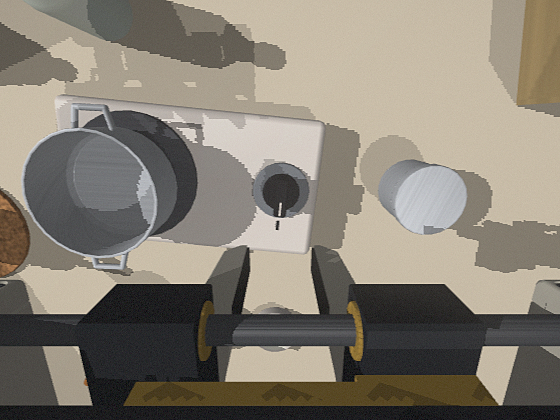

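```bash
python3 - <<'E'
from h import *
snap('top','t10.png');s=snap('side','s10.png')
a=cv2.imread('pics/t10.png')[110:300,160:430];cv2.imwrite('pics/t10z.png',cv2.resize(a,None,fx=2.9,fy=2.9))
E
```

```text
(no output)
```

View pics/t10z.png

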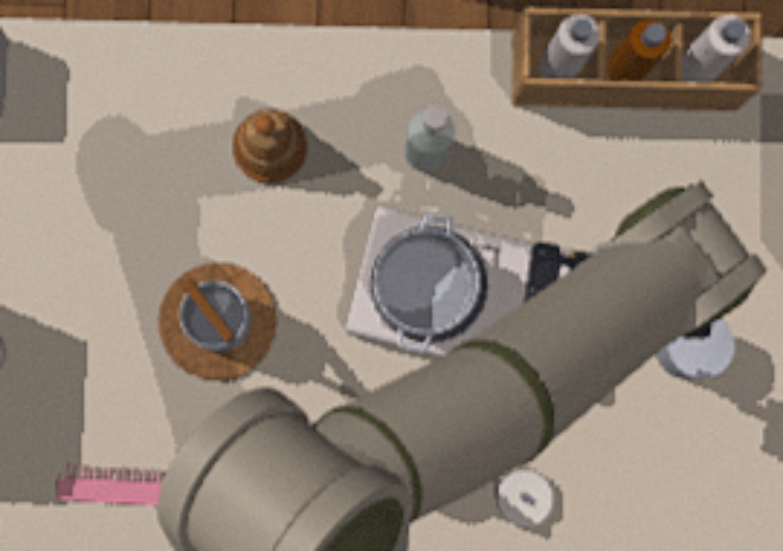

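View pics/s10.png

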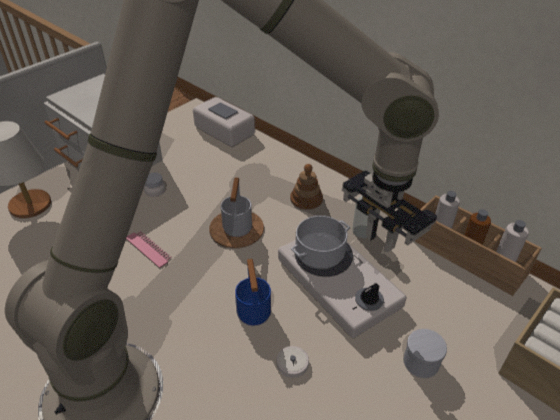

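The pot stands within the mat, the larger pot hasn't moved, the knob is at its tick, and nothing else has been disturbed.

```bash
python3 -c "
from rig import r,ticket
print(ticket.close_job(), r.get_state()['t'])"
```

```text
the job is handed in; nothing more can be done
the job is handed in; nothing more can be done
```

The job is done and handed in, with about 22.5 s of the 61 s used when I finished.

- **Pot:** I lifted the small pot out by its hoop bar and lowered it onto the cork mat in sub-millimetre steps until it touched, at about 9 N. Then I let go. The last top and side pictures show it upright and wholly on the mat, with the larger pot still on the hotplate.
- **Knob:** I turned it about 57° anticlockwise until the turning resistance rose at the off stop, then let go. Afterwards the bar lay at 167.6° and the warmer's edge at 167.7°. The tick mark read 169.5°, about 2° off; it covers only a few pixels, so I trust the edge more.
- **Rest of the scene:** The blue look-alike and the other things on the table look unmoved in the pictures. The gripper was open and about 17 cm above the knob, touching nothing.

I saw no failed checks.

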